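# Unbar the stand and hang up the ear defenders

## Task

Lift the loose retaining bar out of the two open brackets of the white storage stand and lay it flat on the bench without dropping it. Then take both pairs of ear defenders off the stand and hang them squarely over the steel rail, side by side with one cup of each on either side of the rail; leave the bottle, the beaker, the tip box and the jar beside the rail where they stand.

Things in the scene. Friction and masses are not known exactly. Their poses are not given: they have to be found in the camera images.
- stand: white fixed storage stand, on the left or right side. Origin: underside centre, on the bench; y along its length, z up; base plate 100 x 290 x 8 mm. A ridge 30 mm wide (x), 238 mm long (y), its top 115 mm above the bench, carries the ear defenders. At each end a bracket rises to 165 mm
- bracket_l (a point): floor of the open-topped slot in the stand's bracket at its +y end, 125 mm from the stand's middle and 145 mm above the bench. The bracket is 60 mm wide (x) and 12 mm thick (y); the slot is 20 mm wide, 36 mm at the mouth, 20 mm deep
- bracket_r (a point): the same in the bracket at the stand's -y end. The bar lying in both slots passes 4 mm above the crown pads and locks them in
- rail: fixed steel rail on two white posts, on the other side from the stand. Origin: on the bench midway between the posts. The round rail, 16 mm thick, runs along this frame's y axis straight above the origin, its top 150 mm above the bench; posts at y = +150 and -150 mm rise 4 mm above it, feet 100 mm long (x)
- muff_a_pad (a point): centre of the black block-shaped crown pad (the place to grip) of one pair of ear defenders; pad 36 (x) x 30 (y) x 26 mm (z), its flat underside 13 mm below this point. Axes: x from cup to cup, y along the width of the band, z up. At first it sits on the stand's ridge, about 55 mm along from the stand's middle, the arch straddling the ridge
- muff_b_pad (a point): centre of the black block-shaped crown pad (the place to grip) of the other pair of ear defenders; pad 36 (x) x 30 (y) x 26 mm (z), its flat underside 13 mm below this point. Axes: x from cup to cup, y along the width of the band, z up. At first it sits on the stand's ridge, about 55 mm along from the stand's middle, the arch straddling the ridge
- bar_mid (a point): centre of the retaining bar: a loose square aluminium bar 14 x 14 mm in section and 290 mm long, 0.09 to 0.17 kg; its y axis runs along its length. At first it lies level in the two brackets above both pairs of ear defenders, this point 152 mm above the bench; lying on the bench this point is 7 mm high
- bar_end_l (a point): centre of the end of the retaining bar at its +y end, 145 mm from its centre
- bar_end_r (a point): centre of the end of the retaining bar at its -y end, 145 mm from its centre
- bar: the retaining bar again (origin at the centre of its underside, 7 mm below its centre)
- muff_a: one pair of ear defenders, rigid, 0.14 to 0.26 kg; origin at the centre of the pad's underside, axes as for the pad. A steel band 16 mm wide arches down from the pad to two round grey cups 58 mm in diameter, outer faces 78 mm either side of the centre, 88 mm free between the inner cushions, lowest point 105 mm below this origin
- muff_b: the other pair of ear defenders, rigid, 0.14 to 0.26 kg; origin at the centre of the pad's underside, axes as for the pad. A steel band 16 mm wide arches down from the pad to two round grey cups 58 mm in diameter, outer faces 78 mm either side of the centre, 88 mm free between the inner cushions, lowest point 105 mm below this origin
- bottle_mid (a point): bystander: amber bottle, 64 mm in diameter, 160 mm tall, standing behind the gap between stand and rail; point half-way up on its axis
- beaker_mid (a point): bystander: white open beaker, 60 mm in diameter, 85 mm tall, standing in the gap between stand and rail; point half-way up on its axis
- jar_mid (a point): bystander: small jar with a white lid, 48 mm in diameter, 75 mm tall, standing on the bench close beside the rail, in the way of cups hung over that part of the rail (the lower edge of a hanging cup is 45 mm above the bench); point half-way up on its axis
- tipbox_mid (a point): bystander: grey tip box with a white lid, 82 x 82 x 62 mm, on the free bench strip in front of the stand and the rail, nearest to the robot; point at its centre
Mind the look-alikes: they are no part of the job. Leave any blue or turquoise look-alike of the muff_b alone. Leave any pink look-alike of the muff_a alone.

How it is judged:
By the outcome, as a careful person would: the job done as asked, in the order asked, and still so for the second after the job is handed in, with the robot touching nothing.
It also fails if it takes over 66 s, if anything falls off the work surface, if the arm or the gripper's body presses on something with over 40 N, if the wrist force passes 120 N, or if a joint passes its speed limit or range.

## Robot

A 6-joint arm with a two-finger parallel gripper is mounted at the origin on the work surface. World frame = base frame: x ahead of the robot, y to its left, z up, the work surface at z = 0. Lengths are in m, angles in rad, forces in N, time in s.
With the tool pointing down it reaches from about 0.325 to 1 m from the base axis. Payload 5.1 kg.
Tool frame: the origin (TCP) lies at the very end of the fingers, on their centre line; the grasp point (between the pads) lies env.pinch_z behind it (env.pinch_z is the distance from the TCP to the grasp point, in m); z points along the fingers, y is the direction in which the jaws open and shut (so a half turn about z gives the same grasp; the last joint's range is limited). The gripper opens to 85 mm and grips with 20 to 120 N. Pads are 22 mm wide; open, the fingers measure 114 mm over their backs; the gripper's body (76 mm by 85 mm) begins 54 mm behind the grasp point. The pads swing forward as they close: fully open they stand 13 mm farther back than shut.
Start: joints at [-1.256, 0.124, 1.65, -0, 1.367, -0.083], TCP at [0.252, -0.599, 0.231] pointing down, gripper open.
Joint ranges: [-2.61, 2.61], [-1.02, 2.33], [0.03, 2.71], [-1.35, 4.49], [0.32, 2.68], [-2.91, 2.91]. Speed limits (rad/s): [2.57, 2.57, 3.14, 3.14, 3.14, 3.14].

## Interface

Orientations are given as a rotation vector (axis times angle).
In Python, from bench import env, imaging gives the robot as it stands. The module is installed in compiled form; this text tells all that it offers.
- The arm moves only by the shell command python3 -m creep 'ROWS'. ROWS is a JSON object of lists of equal length, an entry for each row: "linear": the shift along the tool's x, y, z as a fraction of full scale, a list of three; "angular": the turn, a rotation vector about the tool's x, y, z as a fraction of full scale, a list of three; "jaw": the closure, from -1 (fully open) to 1 (shut), so that 0 is half open. In form: {"linear": [[tx, ty, tz], ...], "angular": [[rx, ry, rz], ...], "jaw": [jaw, ...]}. A call has exactly 5 rows; each row shifts and turns the commanded pose from where the row before left it, along the tool's axes as they then stand; what a row does not reach is not made up. Full scale, the value 1, is 5 cm for a shift and 360 degrees for a turn. A row lasts 1/10 s, in which the tool goes at most 50 mm and 8.59 degrees, less where a joint would pass 70% of its speed; a pose out of reach is approached as far as the arm can. A call with a number of a shift or a turn outside -1 to 1 is refused whole. A call with a gripper value outside its range is refused whole. The fingers move at their own pace and stop on an object; the grip force is fixed at half the most. Time passes only in rows, so rows that do not move let the fingers close, or fill a call up. It gives the time, the measured TCP pose, the force and the opening at its end, in the units of the state.
- env.state(): the state, without advancing time (a new reading comes with each control period).
- imaging.grab_frame(name): name is "scene" or "top" or "wrist"; returns the picture (400x640x3 uint8, red, green, blue); there is no depth.
- imaging.calibration(name): a dict with "intrinsics" (3x3 intrinsics, pixels), "pose" (4x4, takes a point from camera to world coordinates). Camera axes: x right, y down, z forward; pixel columns grow to the right and rows downward; lengths in m; the calibration is good to about 2 mm. A picture is of the moment at which its call begins: read the wrist's pose just before it. calibration takes no time and is no camera call; for the wrist camera it gives the pose at the moment of the call.
- env.finish_job(): hands the job in, once; it reports no verdict.
The state is a dict: "clock": time; "qpos": joint angles; "qvel": joint speeds; "joint_efforts": joint torques, N m; "ee_pos": TCP position; "tcp_rot": TCP orientation; "force": force on the tool from outside, world axes, zero at the start; "ft_torque": the same for the moment, N m; "gripper_width": finger opening in m.
Only numpy, scipy, OpenCV 4.12 (cv2) and the standard library are available. Lean on these libraries where they do the work, as an engineer would, in place of code of your own. Each camera call takes 0.05 s, during which the arm holds its last target. There are 200 camera calls.

## Working session

There is one attempt and no reset: what is moved stays moved. The work goes in short steps, Python scripts to look and compute and a shell command to move; the robot and the scene stay as the last step left them, time stands still between calls to the robot, and variables do not carry over. Pictures are saved under pics/ and viewed, about 8 in all and at most 12, crops included, and the job is handed in when it is done.

```bash
mkdir -p pics
python3 - <<'E'
from bench import env, imaging
import cv2, numpy as np
print(env.state(), env.pinch_z)
for n in ("scene","top"):
    cv2.imwrite(f"pics/{n}0.png", imaging.grab_frame(n)[:,:,::-1])
    c=imaging.calibration(n); print(n,c["intrinsics"].round(1).tolist(),c["pose"].round(3).tolist())
E
```

```text
{'clock': 0.0, 'qpos': array([-1.25563841e+00,  1.24480950e-01,  1.65166708e+00, -1.57251522e-05,
        1.36750733e+00, -8.25920180e-02]), 'qvel': array([-0.00106937,  0.00057107, -0.0005133 , -0.00095284, -0.00110796,
       -0.00131664]), 'joint_efforts': array([ 1.39497133e-03, -4.23607850e+01, -3.65451837e+01, -3.52930506e-06,
        6.99888435e-03,  5.13803144e-06]), 'ee_pos': array([ 0.25155839, -0.59868622,  0.23007274]), 'tcp_rot': array([-3.07766253e+00, -6.20274264e-01,  3.99682502e-04]), 'force': array([-0.34968891, -0.09742096, -0.05008361]), 'ft_torque': array([ 0.00314595, -0.01362746, -0.0015501 ]), 'gripper_width': 0.08546936082145677} 0.0187
scene [[385.6, 0.0, 321.8], [0.0, 385.6, 203.9], [0.0, 0.0, 1.0]] [[0.831, 0.465, -0.305, 0.901], [0.556, -0.68, 0.478, -0.454], [0.015, -0.567, -0.824, 1.085], [0.0, 0.0, 0.0, 1.0]]
top [[388.1, 0.0, 320.7], [0.0, 388.1, 198.1], [0.0, 0.0, 1.0]] [[-0.024, -0.977, 0.211, 0.298], [-1.0, 0.025, -0.0, 0.093], [-0.005, -0.211, -0.977, 1.289], [0.0, 0.0, 0.0, 1.0]]
```

View pics/scene0.png

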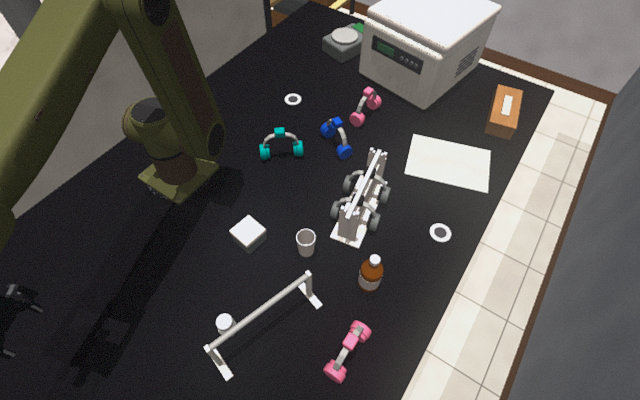

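View pics/top0.png

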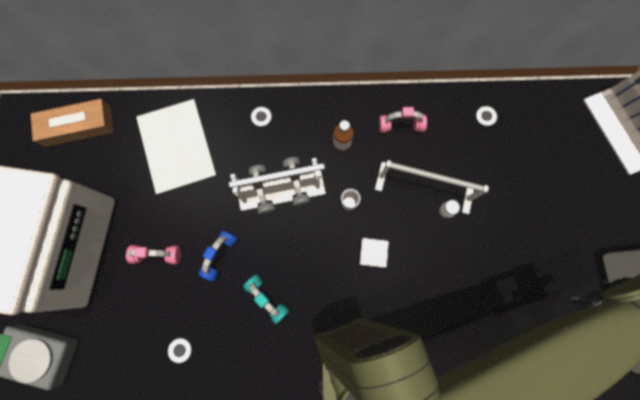

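The top view shows the stand with the bar at about (277,178), the rail from (387,165) to (485,188), the jar at (450,208), the beaker at (350,198) and the tip box at (374,252). The grey muffs on the stand are the targets. The blue, teal and pink pairs lie loose on the bench, so they are look-alikes. I'll enlarge both views to confirm.

Run:
```python
import cv2, numpy as np
t=cv2.imread("pics/top0.png")[145:225,220:500]; s=cv2.imread("pics/scene0.png")
a=cv2.resize(t,None,fx=2.8,fy=2.8,interpolation=3)           # 784x224
b=cv2.resize(s[140:250,320:400],None,fx=3.4,fy=3.4,interpolation=3)
c=cv2.resize(s[260:390,200:330],None,fx=2.87,fy=2.87,interpolation=3)
o=np.zeros((600,784,3),np.uint8); o[:224]=a; o[224:224+b.shape[0],:b.shape[1]]=b; o[224:224+c.shape[0],300:300+c.shape[1]]=c
cv2.imwrite("pics/comp.png",o)
```

```text
(no output)
```

View pics/comp.png

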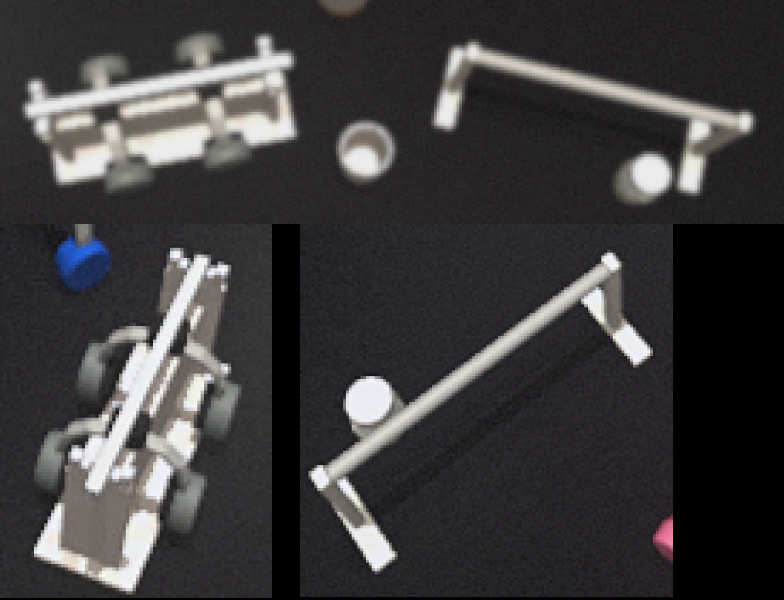

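Stand and grey muffs are confirmed. The other muffs are blue, teal and pink and lie on the bench. Next I'll triangulate.

```bash
cat > h.py <<'E'
import numpy as np
from bench import env, imaging
from scipy.spatial.transform import Rotation as R
def ray(cal,uv):
    K,T=np.array(cal["intrinsics"]),np.array(cal["pose"])
    d=T[:3,:3]@np.linalg.solve(K,[*uv,1]); return T[:3,3],d/np.linalg.norm(d)
def tri(rays):
    A=sum(np.eye(3)-np.outer(d,d) for o,d in rays); b=sum((np.eye(3)-np.outer(d,d))@o for o,d in rays)
    p=np.linalg.solve(A,b); return p,max(np.linalg.norm(np.cross(d,p-o)) for o,d in rays)
def proj(cal,p):
    T=np.array(cal["pose"]); q=np.array(cal["intrinsics"])@(T[:3,:3].T@(np.array(p)-T[:3,3])); return q[:2]/q[2]
def atz(r,z): return r[0]+r[1]*(z-r[0][2])/r[1][2]
E
python3 - <<'E'
from h import *
ct,cs=imaging.calibration("top"),imaging.calibration("scene")
P={"bar+":((231.8,183.6),(379.7,150.6)),"bar-":((323.6,166.4),(348.2,217.6)),"post+":((388.9,162.5),(308.4,272.9)),"post-":((485,188.6),(207,347.8)),"jar":((452.5,206.8),(224.7,321.3)),"beaker":((350.7,198.6),(306,237)),"bottle":((345,126),(375,260)),"tip":((374,245),(248,228))}
Q={}
for k,(a,b) in P.items():
    p,e=tri([ray(ct,a),ray(cs,b)]); Q[k]=p; print(k,p.round(4),round(e,4))
for a,b in(("bar+","bar-"),("post+","post-")):
    d=Q[a]-Q[b]; print(a,(Q[a]+Q[b])/2,np.linalg.norm(d),"yaw of y axis deg",np.degrees(np.arctan2(-d[0],d[1])))
s=env.state(); print(R.from_rotvec(s["tcp_rot"]).as_matrix().round(3))
E
```

```text
bar+ [0.5949 0.3606 0.16  ] 0.0022
bar- [0.6434 0.0846 0.1578] 0.0038
post+ [ 0.6487 -0.1163  0.1566] 0.0009
post- [ 0.5605 -0.4012  0.1516] 0.0003
jar [ 0.5228 -0.3231  0.0749] 0.0024
beaker [ 5.56e-01 -3.00e-04  8.38e-02] 0.0024
bottle [0.7728 0.0136 0.1545] 0.0025
tip [ 0.4021 -0.0707  0.0908] 0.0046
bar+ [0.61915087 0.22261914 0.15891549] 0.28027508335899187 yaw of y axis deg 9.976280588792067
post+ [ 0.60464296 -0.25875731  0.15411497] 0.29832706587691366 yaw of y axis deg -17.200023506503126
[[ 0.922  0.387 -0.001]
 [ 0.387 -0.922  0.002]
 [ 0.    -0.002 -1.   ]]
```

Checks pass: bar length about 0.28 and height 0.152, rail height 0.150 and post spacing 0.298. The bar middle is about (0.619, 0.223) with yaw 10°, the rail middle about (0.605, -0.259) with yaw -17°. The jar sits at rail y ≈ -0.085 on the near side. I'll turn the tool 77° to line up with the bar and move above it.

```bash
Z='[0,0,0],[0,0,0],[0,0,0],[0,0,0],[0,0,0]'
python3 -m creep '{"linear":[[0,0,0],[0,0,0],[0,0,0],[0,0,0],[0,0,0]],"angular":[[0,0,-0.0215],[0,0,-0.0215],[0,0,-0.0215],[0,0,-0.0215],[0,0,-0.0215]],"jaw":[-1,-1,-1,-1,-1]}'
python3 -m creep '{"linear":[[0,0,0],[0,0,0],[0,0,0],[0,0,0],[0,0,0]],"angular":[[0,0,-0.0215],[0,0,-0.0215],[0,0,-0.0215],[0,0,-0.0215],[0,0,-0.0215]],"jaw":[-1,-1,-1,-1,-1]}'
python3 -m creep '{"linear":[[0.745,0.505,0],[0.745,0.505,0],[0.745,0.505,0],[0.745,0.505,0],[0.745,0.505,0]],"angular":[[0,0,0],[0,0,0],[0,0,0],[0,0,0],[0,0,0]],"jaw":[-1,-1,-1,-1,-1]}'
python3 - <<'E'
from h import *
ct,cs=imaging.calibration("top"),imaging.calibration("scene")
for n,a,b in(("teal",(264,298),(280,145)),("blue",(216,256),(337,137)),("ring",(261,116),(440,232)),("tip",(374,253),(248,235))):
    p,e=tri([ray(ct,a),ray(cs,b)]); print(n,p.round(3),round(e,3))
E
```

```text
clock: 0.6
ee_pos: [0.2517, -0.5989, 0.2306]
tcp_rot: [-2.694, -1.613, -0.0]
force: [-0.2, 0.4, 0.2]
gripper_width: 0.0853
clock: 1.1
ee_pos: [0.2517, -0.5989, 0.2305]
tcp_rot: [-2.008, -2.415, -0.001]
force: [0.1, -0.1, 0.4]
gripper_width: 0.0856
clock: 1.6
ee_pos: [0.3433, -0.3917, 0.2307]
tcp_rot: [-2.015, -2.409, -0.001]
force: [1.1, 0.4, -0.4]
gripper_width: 0.0855
teal [0.253 0.274 0.057] 0.002
blue [0.39  0.435 0.04 ] 0.003
ring [0.88  0.298 0.004] 0.001
tip [ 0.386 -0.073  0.033] 0.001
```

Free spot for the bar: centre about (0.445, 0.17). Continue to above the bar.

```bash
python3 -m creep '{"linear":[[0.745,0.505,0],[0.745,0.505,0],[0.745,0.505,0],[0.745,0.505,0],[0.745,0.505,0]],"angular":[[0,0,0],[0,0,0],[0,0,0],[0,0,0],[0,0,0]],"jaw":[-1,-1,-1,-1,-1]}'
python3 -m creep '{"linear":[[0.745,0.505,0],[0.745,0.505,0],[0.745,0.505,0],[0.745,0.505,0],[0.745,0.505,0]],"angular":[[0,0,0],[0,0,0],[0,0,0],[0,0,0],[0,0,0]],"jaw":[-1,-1,-1,-1,-1]}'
python3 -m creep '{"linear":[[0.745,0.505,0],[0.745,0.505,0],[0.745,0.505,0],[0.745,0.505,0],[0,0,0]],"angular":[[0,0,0],[0,0,0],[0,0,0],[0,0,0],[0,0,0]],"jaw":[-1,-1,-1,-1,-1]}'
python3 - <<'E'
from h import *
import cv2, pickle
c=imaging.calibration("wrist"); im=imaging.grab_frame("wrist")
cv2.imwrite("pics/w1.png",im[:,:,::-1]); pickle.dump(c,open("w1.pkl","wb"))
s=env.state();print(s["ee_pos"],s["tcp_rot"],c["intrinsics"].round(0).tolist(),c["pose"].round(3).tolist())
u=(0.174,-0.985)
for p in((.619,.223,.159),(.595,.361,.159),(.643,.085,.159)): print(proj(c,p).round(0))
E
```

```text
clock: 2.1
ee_pos: [0.4345, -0.1861, 0.231]
tcp_rot: [-2.016, -2.41, -0.0]
force: [1.1, -0.0, 1.0]
gripper_width: 0.0853
clock: 2.6
ee_pos: [0.5258, 0.0196, 0.2309]
tcp_rot: [-2.015, -2.41, 0.0]
force: [0.9, -0.7, -0.2]
gripper_width: 0.0857
clock: 3.1
ee_pos: [0.5993, 0.1865, 0.2301]
tcp_rot: [-2.009, -2.413, -0.0]
force: [-0.1, -0.6, -0.3]
gripper_width: 0.0853
[0.59869018 0.18440472 0.23010918] [-2.01033107e+00 -2.41259362e+00  2.32963487e-03] [[356.0, 0.0, 319.0], [0.0, 356.0, 203.0], [0.0, 0.0, 1.0]] [[0.983, 0.175, 0.052, 0.585], [0.182, -0.941, -0.287, 0.259], [-0.001, 0.291, -0.957, 0.374], [0.0, 0.0, 0.0, 1.0]]
[363. 166.]
[ 376. -112.]
[354. 356.]
```

View pics/w1.png

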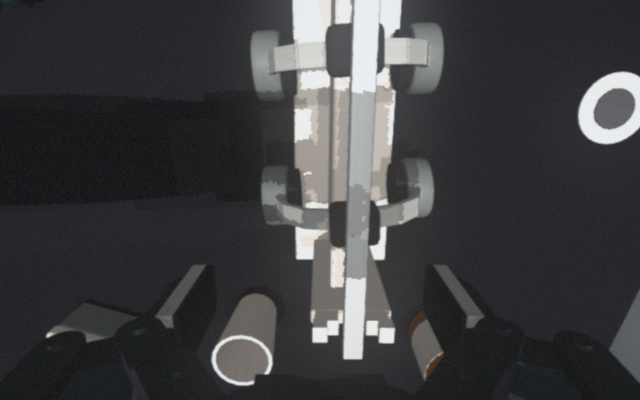

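The bar's near end is at (353,358), against a prediction of (354,356), and the two grey muff pads at about (355,218) and (355,48) lie under it. The estimate holds. I'll descend between the muffs and grip the middle of the bar.

```bash
python3 -m creep '{"linear":[[0.14,0.107,0.12],[0.14,0.107,0.12],[0.14,0.107,0.12],[0.14,0.107,0.12],[0.14,0.107,0.12]],"angular":[[0,0,0],[0,0,0],[0,0,0],[0,0,0],[0,0,0]],"jaw":[-1,-1,-1,-1,-1]}'
python3 -m creep '{"linear":[[0,0,0.3],[0,0,0.3],[0,0,0.3],[0,0,0.3],[0,0,0.1]],"angular":[[0,0,0],[0,0,0],[0,0,0],[0,0,0],[0,0,0]],"jaw":[-1,-1,-1,-1,-1]}'
python3 -m creep '{"linear":[[0,0,0],[0,0,0],[0,0,0],[0,0,0],[0,0,0]],"angular":[[0,0,0],[0,0,0],[0,0,0],[0,0,0],[0,0,0]],"jaw":[0.3,0.3,0.3,1,1]}'
python3 -m creep '{"linear":[[0,0,0],[0,0,0],[0,0,0],[0,0,0],[0,0,0]],"angular":[[0,0,0],[0,0,0],[0,0,0],[0,0,0],[0,0,0]],"jaw":[1,1,1,1,1]}'
```

```text
clock: 3.65
ee_pos: [0.6191, 0.2216, 0.2006]
tcp_rot: [-2.016, -2.409, 0.0]
force: [-0.3, -0.1, -0.2]
gripper_width: 0.0848
clock: 4.15
ee_pos: [0.6173, 0.2208, 0.133]
tcp_rot: [-2.014, -2.408, 0.006]
force: [-0.3, -0.2, -0.0]
gripper_width: 0.0855
clock: 4.65
ee_pos: [0.6192, 0.2215, 0.1373]
tcp_rot: [2.015, 2.409, 0.001]
force: [-3.3, -1.1, 12.7]
gripper_width: 0.0127
clock: 5.15
ee_pos: [0.6193, 0.2215, 0.1373]
tcp_rot: [2.015, 2.409, 0.002]
force: [-0.3, 0.8, 5.8]
gripper_width: 0.0129
```

```bash
python3 -m creep '{"linear":[[0,0,-0.1],[0,0,-0.2],[0,0,-0.2],[0,0,-0.3],[0,0,-0.4]],"angular":[[0,0,0],[0,0,0],[0,0,0],[0,0,0],[0,0,0]],"jaw":[1,1,1,1,1]}'
python3 -m creep '{"linear":[[0,0,-0.4],[0,0,-0.4],[0,0,-0.4],[0,0,-0.2],[0,0,0]],"angular":[[0,0,0],[0,0,0],[0,0,0],[0,0,0],[0,0,0]],"jaw":[1,1,1,1,1]}'
python3 - <<'E'
from h import *
import cv2
c=imaging.calibration("wrist"); im=imaging.grab_frame("wrist")
cv2.imwrite("pics/w2.png",im[:,:,::-1]); s=env.state();print(s["ee_pos"],s["tcp_rot"],s["force"],s["ft_torque"])
E
```

```text
clock: 5.65
ee_pos: [0.6183, 0.2213, 0.1967]
tcp_rot: [-2.015, -2.409, 0.002]
force: [0.5, 0.6, -1.0]
gripper_width: 0.0128
clock: 6.15
ee_pos: [0.6198, 0.2217, 0.2694]
tcp_rot: [2.014, 2.408, 0.006]
force: [-0.6, 0.0, -1.3]
gripper_width: 0.0128
[0.61915918 0.22147881 0.26745789] [2.01468311e+00 2.40913637e+00 2.34365258e-03] [-0.28275891 -0.01118381 -1.63217787] [-0.0322708  -0.0507262  -0.01717164]
```

View pics/w2.png

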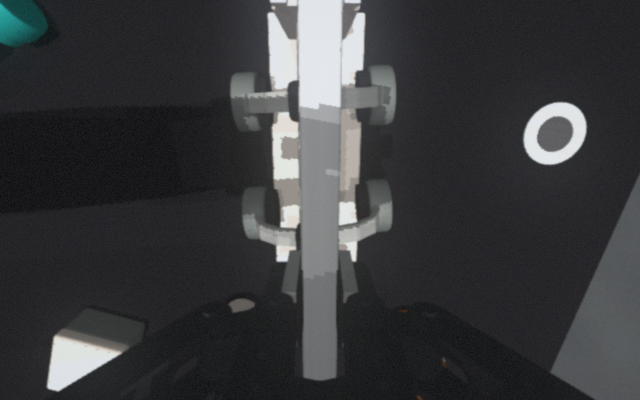

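The bar is held (opening 12.8 mm, about 1.4 N). The fingertips reach about 8 mm below the bar's underside, so the bench would stop them before the bar was down. I'll put it back in the slots, regrip about 11 mm higher with the tips flush with its underside, then lift again.

```bash
python3 -m creep '{"linear":[[0,0,0.4],[0,0,0.5],[0,0,0.5],[0,0,0.4],[0,0,0.3]],"angular":[[0,0,0],[0,0,0],[0,0,0],[0,0,0],[0,0,0]],"jaw":[1,1,1,1,1]}'
python3 -m creep '{"linear":[[0,0,0.2],[0,0,0.15],[0,0,0.05],[0,0,0.06],[0,0,0.04]],"angular":[[0,0,0],[0,0,0],[0,0,0],[0,0,0],[0,0,0]],"jaw":[1,1,1,1,1]}'
python3 -m creep '{"linear":[[0,0,0],[0,0,0],[0,0,0],[0,0,0],[0,0,0]],"angular":[[0,0,0],[0,0,0],[0,0,0],[0,0,0],[0,0,0]],"jaw":[1,0.3,0.2,0.2,0.2]}'
```

```text
clock: 6.7
ee_pos: [0.6171, 0.221, 0.1575]
tcp_rot: [-2.013, -2.408, 0.006]
force: [-0.4, 0.1, -0.9]
gripper_width: 0.0129
clock: 7.2
ee_pos: [0.6194, 0.2216, 0.1373]
tcp_rot: [2.015, 2.409, 0.002]
force: [-2.4, -1.5, 13.5]
gripper_width: 0.0128
clock: 7.7
ee_pos: [0.619, 0.2214, 0.1365]
tcp_rot: [2.015, 2.41, 0.0]
force: [0.4, -0.8, -0.3]
gripper_width: 0.0339
```

```bash
python3 -m creep '{"linear":[[0,0,-0.1],[0,0,-0.1],[0,0,0],[0,0,0],[0,0,0]],"angular":[[0,0,0],[0,0,0],[0,0,0],[0,0,0],[0,0,0]],"jaw":[0.2,0.2,0.2,1,1]}'
python3 -m creep '{"linear":[[0,0,0],[0,0,0],[0,0,0],[0,0,0],[0,0,0]],"angular":[[0,0,0],[0,0,0],[0,0,0],[0,0,0],[0,0,0]],"jaw":[1,1,1,1,1]}'
python3 -m creep '{"linear":[[0,0,-0.1],[0,0,-0.2],[0,0,-0.2],[0,0,-0.2],[0,0,-0.4]],"angular":[[0,0,0],[0,0,0],[0,0,0],[0,0,0],[0,0,0]],"jaw":[1,1,1,1,1]}'
python3 -m creep '{"linear":[[0,0,-0.4],[0,0,-0.4],[0,0,-0.2],[0,0,0],[0,0,0]],"angular":[[0,0,0],[0,0,0],[0,0,0],[0,0,0],[0,0,0]],"jaw":[1,1,1,1,1]}'
```

```text
clock: 8.2
ee_pos: [0.6191, 0.2215, 0.1468]
tcp_rot: [2.015, 2.41, 0.001]
force: [0.5, 0.2, -0.5]
gripper_width: 0.012
clock: 8.7
ee_pos: [0.6191, 0.2215, 0.1468]
tcp_rot: [2.015, 2.41, 0.001]
force: [0.1, -0.2, 5.1]
gripper_width: 0.0122
clock: 9.2
ee_pos: [0.618, 0.2211, 0.2006]
tcp_rot: [-2.014, -2.409, 0.004]
force: [0.9, -0.1, -1.9]
gripper_width: 0.0116
clock: 9.7
ee_pos: [0.6186, 0.2213, 0.2508]
tcp_rot: [-2.015, -2.41, 0.001]
force: [-0.4, 0.8, -2.0]
gripper_width: 0.0123
```

```bash
python3 -m creep '{"linear":[[-0.1,-0.6,0],[-0.1,-0.9,0],[-0.1,-0.9,0],[-0.1,-0.9,0],[0,-0.3,0.2]],"angular":[[0,0,0],[0,0,0],[0,0,0],[0,0,0],[0,0,0]],"jaw":[1,1,1,1,1]}'
python3 -m creep '{"linear":[[0,0,0.6],[0,0,0.8],[0,0,0.8],[0,0,0.8],[0,0,0.6]],"angular":[[0,0,0],[0,0,0],[0,0,0],[0,0,0],[0,0,0]],"jaw":[1,1,1,1,1]}'
python3 -m creep '{"linear":[[0,0,0.5],[0,0,0.3],[0,0,0.1],[0,0,0],[0,0,0]],"angular":[[0,0,0],[0,0,0],[0,0,0],[0,0,0],[0,0,0]],"jaw":[1,1,1,1,1]}'
```

```text
clock: 10.2
ee_pos: [0.4423, 0.1691, 0.2406]
tcp_rot: [-2.015, -2.41, 0.001]
force: [0.3, -0.2, -1.9]
gripper_width: 0.0122
clock: 10.7
ee_pos: [0.4425, 0.1692, 0.0572]
tcp_rot: [-2.013, -2.408, 0.007]
force: [0.1, -1.3, -1.5]
gripper_width: 0.0124
clock: 11.2
ee_pos: [0.4456, 0.17, 0.0169]
tcp_rot: [2.015, 2.41, 0.001]
force: [0.2, 0.2, -1.2]
gripper_width: 0.0121
```

```bash
python3 -m creep '{"linear":[[0,0,0.1],[0,0,0.06],[0,0,0.04],[0,0,0.02],[0,0,0]],"angular":[[0,0,0],[0,0,0],[0,0,0],[0,0,0],[0,0,0]],"jaw":[1,1,1,1,1]}'
python3 -m creep '{"linear":[[0,0,0.02],[0,0,0.02],[0,0,0.02],[0,0,0],[0,0,0]],"angular":[[0,0,0],[0,0,0],[0,0,0],[0,0,0],[0,0,0]],"jaw":[1,1,1,1,1]}'
```

```text
clock: 11.7
ee_pos: [0.4452, 0.1698, 0.0052]
tcp_rot: [-2.015, -2.41, 0.0]
force: [-0.3, 0.8, -1.3]
gripper_width: 0.0118
clock: 12.2
ee_pos: [0.4452, 0.1699, 0.0023]
tcp_rot: [-2.015, -2.41, 0.0]
force: [0.3, -1.2, -2.9]
gripper_width: 0.0119
```

```bash
python3 -m creep '{"linear":[[0,0,0.015],[0,0,0.01],[0,0,0],[0,0,0],[0,0,0]],"angular":[[0,0,0],[0,0,0],[0,0,0],[0,0,0],[0,0,0]],"jaw":[1,1,1,1,1]}'
```

```text
clock: 12.7
ee_pos: [0.4454, 0.1699, 0.0018]
tcp_rot: [-2.015, -2.41, 0.0]
force: [-3.1, -1.5, 6.1]
gripper_width: 0.0122
```

Contact felt, about 6 N up, so the bar is on the bench. Release slowly and rise.

```bash
python3 -m creep '{"linear":[[0,0,0],[0,0,0],[0,0,0],[0,0,0],[0,0,0]],"angular":[[0,0,0],[0,0,0],[0,0,0],[0,0,0],[0,0,0]],"jaw":[0.6,0.4,0.2,0,-0.2]}'
python3 -m creep '{"linear":[[0,0,-0.2],[0,0,-0.6],[0,0,-0.9],[0,0,-0.9],[0,0,-0.9]],"angular":[[0,0,0],[0,0,0],[0,0,0],[0,0,0],[0,0,0]],"jaw":[-0.2,-0.2,-0.2,-1,-1]}'
python3 -m creep '{"linear":[[0,0,-0.9],[0,0,-0.6],[0,0,0],[0,0,0],[0,0,0]],"angular":[[0,0,0.0225],[0,0,0.0225],[0,0,0.0225],[0,0,0.0225],[0,0,0.0225]],"jaw":[-1,-1,-1,-1,-1]}'
python3 -m creep '{"linear":[[0,0,0],[0,0,0],[0,0,0],[0,0,0],[0,0,0]],"angular":[[0,0,0.023],[0,0,0.023],[0,0,0.023],[0,0,0.023],[0,0,0.023]],"jaw":[-1,-1,-1,-1,-1]}'
python3 -m creep '{"linear":[[0,0,0],[0.9,0.17,0],[0.9,0.17,0],[0.9,0.17,0],[0.9,0.17,0]],"angular":[[0,0,0.0225],[0,0,0],[0,0,0],[0,0,0],[0,0,0]],"jaw":[-1,-1,-1,-1,-1]}'
python3 - <<'E'
from h import *
import cv2
s=env.state()
c=imaging.calibration("wrist"); im=imaging.grab_frame("wrist"); t=imaging.grab_frame("top")[145:275,200:360]
t=cv2.resize(t,None,fx=1.5,fy=1.5)
im=im.copy(); im[:195,:240]=t
cv2.imwrite("pics/w3.png",im[:,:,::-1]); import pickle; pickle.dump(c,open("w3.pkl","wb"))
print(s["ee_pos"],R.from_rotvec(s["tcp_rot"]).as_matrix().round(3).tolist(),s["qpos"].round(2))
for p in((.6286,.1688,.141),(.6094,.2772,.141)): print(proj(c,p).round(0))
E
```

```text
clock: 13.2
ee_pos: [0.4452, 0.1699, 0.001]
tcp_rot: [2.015, 2.41, 0.0]
force: [0.2, 0.1, 0.2]
gripper_width: 0.0511
clock: 13.7
ee_pos: [0.4449, 0.1698, 0.1785]
tcp_rot: [2.015, 2.41, 0.001]
force: [0.5, 0.5, 0.5]
gripper_width: 0.0783
clock: 14.2
ee_pos: [0.4452, 0.1699, 0.2524]
tcp_rot: [2.729, 1.555, 0.003]
force: [-0.3, 0.2, -0.5]
gripper_width: 0.0855
clock: 14.7
ee_pos: [0.4451, 0.1698, 0.2518]
tcp_rot: [-3.103, -0.49, -0.001]
force: [0.6, 0.2, 0.5]
gripper_width: 0.0854
clock: 15.2
ee_pos: [0.63, 0.1682, 0.2519]
tcp_rot: [-3.129, -0.279, -0.001]
force: [0.1, 1.0, 1.7]
gripper_width: 0.0855
[0.6300191  0.16818972 0.25189574] [[0.984, 0.177, 0.001], [0.177, -0.984, 0.0], [0.001, -0.0, -1.0]] [0.18 0.12 1.62 0.   1.4  1.57]
[318. 199.]
[170. 199.]
```

View pics/w3.png

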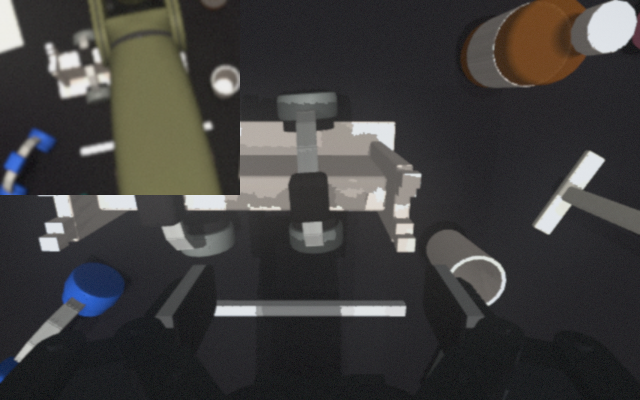

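The bar lies on the bench (bright strip, row 310) and the muff's pad centre is at about (309,200). I predicted (318,199), so the muff sits a few mm toward +y, and its cups at (307,105) and (315,238) suggest a slight yaw.

Run:
```python
from h import *
import pickle
c=pickle.load(open("w3.pkl","rb"))
p=atz(ray(c,(309,200)),.141); a=atz(ray(c,(307,105)),.06); b=atz(ray(c,(315.5,240)),.06)
print(p,a,b,np.degrees(np.arctan2(*(a-b)[[1,0]])),np.linalg.norm(a-b),(a+b)/2)
q=R.from_rotvec(env.state()["tcp_rot"]).as_matrix(); print(q.T@(p-env.state()["ee_pos"]), env.state()["ee_pos"])
```

```text
[0.62684792 0.17518798 0.141     ] [0.6912553  0.19036456 0.06      ] [0.56194536 0.15960188 0.06      ] 13.38184659947944 0.13291877941049013 [0.62660033 0.17498322 0.06      ]
[-0.00337902 -0.0084877   0.10775702] [0.63189844 0.16751286 0.24875259]
```

```bash
python3 -m creep '{"linear":[[-0.02,-0.06,0.2],[-0.02,-0.06,0.4],[-0.02,-0.05,0.4],[0,0,0.4],[0,0,0.4]],"angular":[[0,0,-0.009],[0,0,0],[0,0,0],[0,0,0],[0,0,0]],"jaw":[-0.6,-0.6,-0.6,-0.6,-0.6]}'
python3 -m creep '{"linear":[[0,0,0.4],[0,0,0.3],[0,0,0.1],[0,0,0],[0,0,0]],"angular":[[0,0,0],[0,0,0],[0,0,0],[0,0,0],[0,0,0]],"jaw":[-0.6,-0.6,-0.6,-0.6,-0.6]}'
python3 -m creep '{"linear":[[0,0,0],[0,0,0],[0,0,0],[0,0,0],[0,0,0]],"angular":[[0,0,0],[0,0,0],[0,0,0],[0,0,0],[0,0,0]],"jaw":[0,0.2,0.4,0.6,1]}'
```

```text
clock: 15.8
ee_pos: [0.6231, 0.1761, 0.1613]
tcp_rot: [-3.12, -0.368, -0.001]
force: [0.5, 0.2, 0.6]
gripper_width: 0.0682
clock: 16.3
ee_pos: [0.6243, 0.1761, 0.1224]
tcp_rot: [-3.12, -0.367, -0.003]
force: [0.2, 0.2, 0.0]
gripper_width: 0.0685
clock: 16.8
ee_pos: [0.6244, 0.176, 0.1222]
tcp_rot: [-3.12, -0.367, -0.003]
force: [0.6, -0.1, 4.8]
gripper_width: 0.0285
```

```bash
python3 -m creep '{"linear":[[0,0,-0.1],[0,0,-0.2],[0,0,-0.3],[0,0,-0.4],[0,0,-0.5]],"angular":[[0,0,0],[0,0,0],[0,0,0],[0,0,0],[0,0,0]],"jaw":[1,1,1,1,1]}'
python3 -m creep '{"linear":[[0,0,-0.5],[0,0,-0.5],[0,0,-0.5],[0,0,-0.4],[0,0,-0.2]],"angular":[[0,0,0],[0,0,0],[0,0,0],[0,0,0],[0,0,0]],"jaw":[1,1,1,1,1]}'
python3 -m creep '{"linear":[[0,0,0],[0,0,0],[0,0,0],[0,0,0],[0,0,0]],"angular":[[0,0,0.0212],[0,0,0.0212],[0,0,0.0212],[0,0,0.0212],[0,0,0]],"jaw":[1,1,1,1,1]}'
python3 - <<'E'
from h import *
s=env.state(); M=R.from_rotvec(s["tcp_rot"]).as_matrix(); print(s["ee_pos"],M.round(3).tolist(),s["force"],s["qpos"].round(2))
u=np.array([.2957,.955])
for y in(0,.085):
    t=np.r_[np.array([.6046,-.2588])+y*u,s["ee_pos"][2]]; print(t, M.T@(t-s["ee_pos"]))
E
```

```text
clock: 17.3
ee_pos: [0.6231, 0.1758, 0.1966]
tcp_rot: [3.12, 0.367, -0.003]
force: [-0.7, 0.6, -1.0]
gripper_width: 0.0288
clock: 17.8
ee_pos: [0.6244, 0.1761, 0.3051]
tcp_rot: [-3.12, -0.367, -0.008]
force: [0.6, 0.7, -1.1]
gripper_width: 0.0285
clock: 18.3
ee_pos: [0.6234, 0.1759, 0.3008]
tcp_rot: [3.106, -0.467, -0.001]
force: [0.9, -0.5, -1.5]
gripper_width: 0.0287
[0.62335023 0.17585983 0.30075826] [[0.956, -0.294, -0.001], [-0.294, -0.956, -0.0], [-0.001, 0.0, -1.0]] [ 0.86342507 -0.48636177 -1.53462056] [0.19 0.09 1.58 0.   1.48 2.06]
[ 0.6046     -0.2588      0.30075826] [1.09751154e-01 4.20993371e-01 7.30722930e-05]
[ 0.6297345  -0.177625    0.30075826] [1.09933057e-01 3.36016377e-01 3.95643488e-05]
```

```bash
python3 -m creep '{"linear":[[0.22,0.84,0],[0.22,0.84,0],[0.22,0.84,0],[0.22,0.84,0],[0.22,0.84,0]],"angular":[[0,0,0],[0,0,0],[0,0,0],[0,0,0],[0,0,0]],"jaw":[1,1,1,1,1]}'
python3 -m creep '{"linear":[[0.22,0.84,0],[0.22,0.84,0],[0.22,0.84,0],[0.22,0.84,0],[0.2,0.84,0]],"angular":[[0,0,0],[0,0,0],[0,0,0],[0,0,0],[0,0,0]],"jaw":[1,1,1,1,1]}'
python3 -m creep '{"linear":[[0,0,0],[0,0,0],[0,0,0],[0,0,0],[0,0,0]],"angular":[[0,0,0],[0,0,0],[0,0,0],[0,0,0],[0,0,0]],"jaw":[1,1,1,1,1]}'
python3 - <<'E'
from h import *
import cv2
s=env.state()
c=imaging.calibration("wrist"); im=imaging.grab_frame("wrist")
cv2.imwrite("pics/w4.png",im[:,:,::-1]); import pickle; pickle.dump(c,open("w4.pkl","wb"))
print(s["ee_pos"],R.from_rotvec(s["tcp_rot"]).as_matrix().round(3).tolist())
o=np.array([.6046,-.2588]);u=np.array([.2957,.955])
for y in(-.15,0,.15): print(proj(c,np.r_[o+y*u,.15]).round(0))
E
```

```text
clock: 18.8
ee_pos: [0.614, -0.0425, 0.301]
tcp_rot: [-3.107, 0.461, 0.0]
force: [1.6, -0.2, -2.2]
gripper_width: 0.0286
clock: 19.3
ee_pos: [0.6039, -0.2593, 0.301]
tcp_rot: [-3.107, 0.462, 0.0]
force: [1.8, 0.4, -1.3]
gripper_width: 0.0287
clock: 19.8
ee_pos: [0.6046, -0.2563, 0.3013]
tcp_rot: [-3.107, 0.464, -0.0]
force: [-0.5, 0.7, -2.0]
gripper_width: 0.0287
[ 0.60463715 -0.25630837  0.30126908] [[0.956, -0.292, 0.0], [-0.292, -0.956, -0.0], [0.0, -0.0, -1.0]]
[497. 185.]
[321. 184.]
[146. 183.]
```

View pics/w4.png

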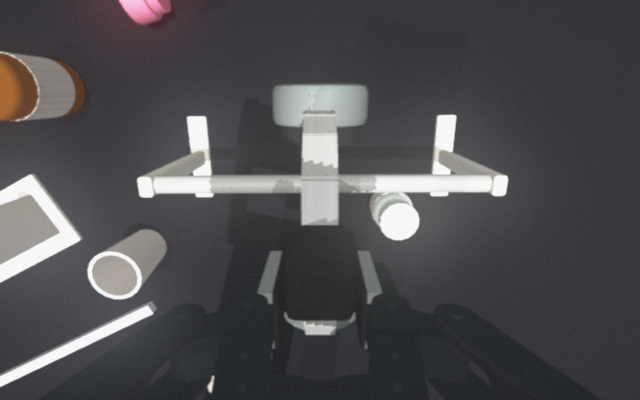

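The rail ends at (146,185) and (499,184) match the prediction within 2 px, and the muff hangs straight at column 320. The jar, with its lid at (398,221), is clear. Lower it.

```bash
python3 -m creep '{"linear":[[-0.04,0,0.3],[0,0,0.5],[0,0,0.5],[0,0,0.5],[0,0,0.4]],"angular":[[0,0,0],[0,0,0],[0,0,0],[0,0,0],[0,0,0]],"jaw":[1,1,1,1,1]}'
python3 -m creep '{"linear":[[0,0,0.3],[0,0,0.1],[0,0,0.06],[0,0,0.06],[0,0,0.04]],"angular":[[0,0,0],[0,0,0],[0,0,0],[0,0,0],[0,0,0]],"jaw":[1,1,1,1,1]}'
python3 -m creep '{"linear":[[0,0,0.04],[0,0,0.02],[0,0,0],[0,0,0],[0,0,0]],"angular":[[0,0,0],[0,0,0],[0,0,0],[0,0,0],[0,0,0]],"jaw":[1,1,1,1,1]}'
```

```text
clock: 20.35
ee_pos: [0.6014, -0.2561, 0.1878]
tcp_rot: [-3.106, 0.466, 0.005]
force: [1.1, 0.3, -0.7]
gripper_width: 0.0285
clock: 20.85
ee_pos: [0.6031, -0.2573, 0.1642]
tcp_rot: [3.106, -0.467, 0.003]
force: [-0.5, 0.0, -1.8]
gripper_width: 0.0285
clock: 21.35
ee_pos: [0.6026, -0.257, 0.1602]
tcp_rot: [3.107, -0.467, 0.0]
force: [0.2, 0.2, -1.5]
gripper_width: 0.0289
```

```bash
python3 -m creep '{"linear":[[0,0,0.02],[0,0,0.02],[0,0,0.02],[0,0,0],[0,0,0]],"angular":[[0,0,0],[0,0,0],[0,0,0],[0,0,0],[0,0,0]],"jaw":[1,1,1,1,1]}'
```

```text
clock: 21.85
ee_pos: [0.6025, -0.257, 0.1572]
tcp_rot: [3.107, -0.467, 0.0]
force: [-0.2, 0.5, -0.4]
gripper_width: 0.0287
```

```bash
python3 -m creep '{"linear":[[0,0,0.02],[0,0,0],[0,0,0],[0,0,0],[0,0,0]],"angular":[[0,0,0],[0,0,0],[0,0,0],[0,0,0],[0,0,0]],"jaw":[1,1,1,1,1]}'
```

```text
clock: 22.35
ee_pos: [0.6026, -0.257, 0.1571]
tcp_rot: [3.107, -0.467, 0.001]
force: [-2.7, 1.3, 5.9]
gripper_width: 0.0289
```

Contact at 0.157, as computed. Release gently and rise.

```bash
python3 -m creep '{"linear":[[0,0,0],[0,0,0],[0,0,0],[0,0,0],[0,0,0]],"angular":[[0,0,0],[0,0,0],[0,0,0],[0,0,0],[0,0,0]],"jaw":[0.3,0.2,0.1,0,-0.1]}'
python3 -m creep '{"linear":[[0,0,-0.1],[0,0,-0.3],[0,0,-0.6],[0,0,-0.8],[0,0,-0.8]],"angular":[[0,0,0],[0,0,0],[0,0,0],[0,0,0],[0,0,0]],"jaw":[-0.1,-0.1,-0.1,-0.1,-1]}'
python3 - <<'E'
from h import *
import cv2
s=env.state()
c=imaging.calibration("wrist"); im=imaging.grab_frame("wrist")
cv2.imwrite("pics/w5.png",im[:,:,::-1]); import pickle; pickle.dump(c,open("w5.pkl","wb"))
print(s["ee_pos"],R.from_rotvec(s["tcp_rot"]).as_matrix().round(3).tolist())
E
```

```text
clock: 22.85
ee_pos: [0.6024, -0.2569, 0.1556]
tcp_rot: [-3.107, 0.467, 0.001]
force: [0.4, -0.5, -0.0]
gripper_width: 0.047
clock: 23.35
ee_pos: [0.6023, -0.2569, 0.2885]
tcp_rot: [3.107, -0.467, 0.001]
force: [0.3, -1.0, -0.1]
gripper_width: 0.0603
[ 0.60231657 -0.25689625  0.28851623] [[0.956, -0.294, 0.0], [-0.294, -0.956, -0.0], [0.0, 0.0, -1.0]]
```

View pics/w5.png

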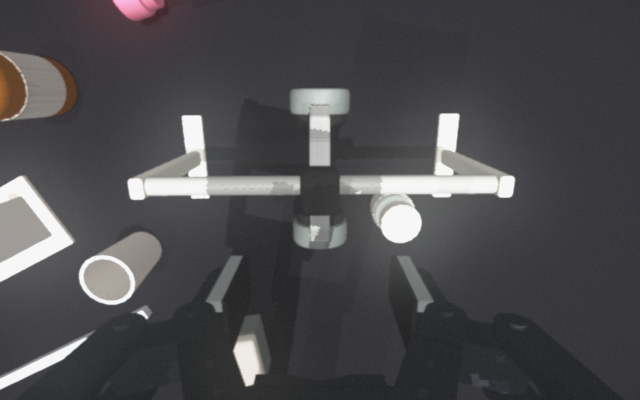

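The first pair hangs squarely: pad at (320,186) on the rail, one cup on each side, jar untouched. Back for the second pair.

```bash
python3 -m creep '{"linear":[[-0.25,-0.855,0],[-0.25,-0.855,0],[-0.25,-0.855,0],[-0.25,-0.855,0],[-0.25,-0.855,0]],"angular":[[0,0,0],[0,0,0],[0,0,0],[0,0,0],[0,0,0]],"jaw":[-1,-1,-1,-1,-1]}'
python3 -m creep '{"linear":[[-0.25,-0.855,0],[-0.25,-0.855,0],[-0.25,-0.855,0],[-0.25,-0.855,0],[-0.25,-0.855,0]],"angular":[[0,0,0],[0,0,0],[0,0,0],[0,0,0],[0,0,0]],"jaw":[-1,-1,-1,-1,-1]}'
python3 -m creep '{"linear":[[-0.25,-0.855,0],[-0.25,-0.855,0],[0,0,0.2],[0,0,0.2],[0,0,0.2]],"angular":[[0,0,-0.019],[0,0,-0.019],[0,0,-0.019],[0,0,-0.019],[0,0,0]],"jaw":[-1,-1,-1,-1,-1]}'
python3 -m creep '{"linear":[[0,0,0],[0,0,0],[0,0,0],[0,0,0],[0,0,0]],"angular":[[0,0,0],[0,0,0],[0,0,0],[0,0,0],[0,0,0]],"jaw":[-1,-1,-1,-1,-1]}'
python3 - <<'E'
from h import *
import cv2
s=env.state()
c=imaging.calibration("wrist"); im=imaging.grab_frame("wrist")
cv2.imwrite("pics/w6.png",im[:,:,::-1]); import pickle; pickle.dump(c,open("w6.pkl","wb"))
print(s["ee_pos"],R.from_rotvec(s["tcp_rot"]).as_matrix().round(3).tolist(),proj(c,(.6094,.2772,.141)))
E
```

```text
clock: 23.9
ee_pos: [0.6056, -0.0327, 0.2878]
tcp_rot: [-3.107, 0.467, -0.004]
force: [0.3, 0.7, -0.7]
gripper_width: 0.0852
clock: 24.4
ee_pos: [0.6087, 0.1903, 0.2878]
tcp_rot: [-3.106, 0.467, -0.004]
force: [-0.0, 0.5, 0.0]
gripper_width: 0.0854
clock: 24.9
ee_pos: [0.6048, 0.2779, 0.257]
tcp_rot: [-3.128, -0.282, -0.003]
force: [-0.6, -0.1, 0.1]
gripper_width: 0.0856
clock: 25.4
ee_pos: [0.6049, 0.2771, 0.2568]
tcp_rot: [-3.129, -0.28, -0.001]
force: [-0.7, -0.3, 0.3]
gripper_width: 0.0852
[0.60487881 0.27706578 0.25675195] [[0.984, 0.177, 0.001], [0.177, -0.984, 0.0], [0.001, -0.0, -1.0]] [319.92763731 190.13007298]
```

View pics/w6.png

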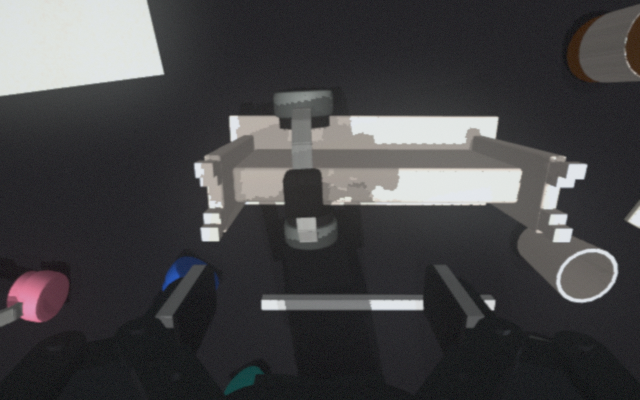

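The second pad is centred at about (303,195), with cups at (303,102) and (310,233). It sits closer to the bracket, so I'll use a smaller opening.

Run:
```python
from h import *
import pickle
c=pickle.load(open("w6.pkl","rb"))
p=atz(ray(c,(303,195)),.141); a=atz(ray(c,(303,102)),.06); b=atz(ray(c,(310,235)),.06)
print(p,np.degrees(np.arctan2(*(a-b)[[1,0]])),(a+b)/2)
s=env.state();q=R.from_rotvec(s["tcp_rot"]).as_matrix(); print(q.T@(p-s["ee_pos"]), s["ee_pos"])
d=p[:2]-[.619,.223]; print("stand xy",d@[.985,.174],d@[-.174,.985])
```

```text
[0.60336317 0.28913339 0.141     ] 12.620514501528762 [0.60361097 0.28913219 0.06      ]
[ 0.00063473 -0.01209698  0.11557194] [0.60481041 0.27708596 0.2565698 ]
stand xy -0.0038950681009881707 0.06786220117688263
```

```bash
python3 -m creep '{"linear":[[0.02,-0.08,0],[0.02,-0.08,0.2],[0.02,-0.08,0.3],[0,0,0.4],[0,0,0.4]],"angular":[[0,0,-0.007],[0,0,0],[0,0,0],[0,0,0],[0,0,0]],"jaw":[-0.3,-0.3,-0.3,-0.3,-0.3]}'
python3 -m creep '{"linear":[[0,0,0.4],[0,0,0.4],[0,0,0.4],[0,0,0.2],[0,0,0.06]],"angular":[[0,0,0],[0,0,0],[0,0,0],[0,0,0],[0,0,0]],"jaw":[-0.3,-0.3,-0.3,-0.3,-0.3]}'
python3 -m creep '{"linear":[[0,0,0],[0,0,0],[0,0,0],[0,0,0],[0,0,0]],"angular":[[0,0,0],[0,0,0],[0,0,0],[0,0,0],[0,0,0]],"jaw":[0,0.2,0.4,0.6,1]}'
```

```text
clock: 25.95
ee_pos: [0.6045, 0.2897, 0.1888]
tcp_rot: [3.122, 0.349, -0.002]
force: [-0.6, -0.5, 0.0]
gripper_width: 0.0554
clock: 26.45
ee_pos: [0.6036, 0.2892, 0.1151]
tcp_rot: [3.121, 0.349, -0.007]
force: [-0.8, -0.5, 0.9]
gripper_width: 0.0557
clock: 26.95
ee_pos: [0.6059, 0.2899, 0.1197]
tcp_rot: [-3.121, -0.35, -0.004]
force: [0.0, 0.7, 4.1]
gripper_width: 0.0286
```

```bash
python3 -m creep '{"linear":[[0,0,-0.1],[0,0,-0.2],[0,0,-0.3],[0,0,-0.4],[0,0,-0.5]],"angular":[[0,0,0],[0,0,0],[0,0,0],[0,0,0],[0,0,0]],"jaw":[1,1,1,1,1]}'
python3 -m creep '{"linear":[[0,0,-0.5],[0,0,-0.5],[0,0,-0.5],[0,0,-0.4],[0,0,-0.2]],"angular":[[0,0,0],[0,0,0],[0,0,0],[0,0,0],[0,0,0]],"jaw":[1,1,1,1,1]}'
python3 -m creep '{"linear":[[0,0,0],[0,0,0],[0,0,0],[0,0,0],[0,0,0]],"angular":[[0,0,0.0208],[0,0,0.0208],[0,0,0.0208],[0,0,0.0208],[0,0,0]],"jaw":[1,1,1,1,1]}'
python3 - <<'E'
from h import *
s=env.state(); M=R.from_rotvec(s["tcp_rot"]).as_matrix(); print(s["ee_pos"],M.round(3).tolist(),s["force"])
u=np.array([.2957,.955]); t=np.r_[np.array([.6046,-.2588])+.087*u,s["ee_pos"][2]]; print(t, M.T@(t-s["ee_pos"]))
E
```

```text
clock: 27.45
ee_pos: [0.6045, 0.2893, 0.1936]
tcp_rot: [3.122, 0.35, -0.003]
force: [0.3, 0.1, -2.1]
gripper_width: 0.0288
clock: 27.95
ee_pos: [0.6057, 0.2898, 0.3022]
tcp_rot: [-3.121, -0.35, -0.007]
force: [-0.2, 0.3, -0.8]
gripper_width: 0.0288
clock: 28.45
ee_pos: [0.6048, 0.2894, 0.2978]
tcp_rot: [3.106, -0.468, -0.001]
force: [0.3, -0.0, -2.1]
gripper_width: 0.0287
[0.60477104 0.28943506 0.29776161] [[0.956, -0.295, -0.001], [-0.295, -0.956, -0.0], [-0.001, 0.001, -1.0]] [ 0.25582053 -0.01470129 -2.09507656]
[ 0.6303259  -0.175715    0.29776161] [1.61589824e-01 4.36928299e-01 1.38851727e-04]
```

```bash
python3 -m creep '{"linear":[[0.32,0.85,0],[0.32,0.87,0],[0.32,0.87,0],[0.33,0.87,0],[0.33,0.87,0]],"angular":[[0,0,0],[0,0,0],[0,0,0],[0,0,0],[0,0,0]],"jaw":[1,1,1,1,1]}'
python3 -m creep '{"linear":[[0.33,0.87,0],[0.33,0.87,0],[0.32,0.87,0],[0.32,0.87,0],[0.32,0.87,0]],"angular":[[0,0,0],[0,0,0],[0,0,0],[0,0,0],[0,0,0]],"jaw":[1,1,1,1,1]}'
python3 -m creep '{"linear":[[0,0,0],[0,0,0],[0,0,0],[0,0,0],[0,0,0]],"angular":[[0,0,0],[0,0,0],[0,0,0],[0,0,0],[0,0,0]],"jaw":[1,1,1,1,1]}'
python3 - <<'E'
from h import *
import cv2
s=env.state()
c=imaging.calibration("wrist"); im=imaging.grab_frame("wrist")
cv2.imwrite("pics/w7.png",im[:,:,::-1])
print(s["ee_pos"],R.from_rotvec(s["tcp_rot"]).as_matrix().round(3).tolist())
E
```

```text
clock: 28.95
ee_pos: [0.6182, 0.0571, 0.2981]
tcp_rot: [3.107, -0.463, -0.0]
force: [0.7, -0.2, -1.8]
gripper_width: 0.0288
clock: 29.45
ee_pos: [0.6314, -0.1747, 0.2981]
tcp_rot: [-3.107, 0.464, 0.0]
force: [0.8, 0.7, -2.0]
gripper_width: 0.0288
clock: 29.95
ee_pos: [0.6318, -0.1716, 0.2982]
tcp_rot: [-3.107, 0.465, -0.0]
force: [-0.3, -0.8, -1.4]
gripper_width: 0.0291
[ 0.63183318 -0.171596    0.29824903] [[0.956, -0.293, 0.0], [-0.293, -0.956, -0.0], [0.0, -0.0, -1.0]]
```

View pics/w7.png

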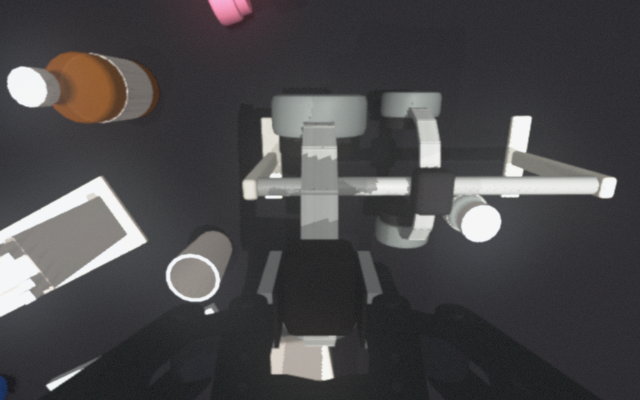

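The rail spans (250,188) to (607,187). The hung pair is at (432,190), and the held pair, centred at column 320, is clear of both it and the post. Lower it.

```bash
python3 -m creep '{"linear":[[0,0,0.3],[0,0,0.5],[0,0,0.5],[0,0,0.5],[0,0,0.4]],"angular":[[0,0,0],[0,0,0],[0,0,0],[0,0,0],[0,0,0]],"jaw":[1,1,1,1,1]}'
python3 -m creep '{"linear":[[0,0,0.3],[0,0,0.1],[0,0,0.06],[0,0,0.06],[0,0,0.04]],"angular":[[0,0,0],[0,0,0],[0,0,0],[0,0,0],[0,0,0]],"jaw":[1,1,1,1,1]}'
python3 -m creep '{"linear":[[0,0,0.03],[0,0,0.02],[0,0,0],[0,0,0],[0,0,0]],"angular":[[0,0,0],[0,0,0],[0,0,0],[0,0,0],[0,0,0]],"jaw":[1,1,1,1,1]}'
```

```text
clock: 30.5
ee_pos: [0.6307, -0.1721, 0.1848]
tcp_rot: [-3.106, 0.468, 0.005]
force: [0.5, 0.0, -1.3]
gripper_width: 0.0287
clock: 31.0
ee_pos: [0.6324, -0.1731, 0.1612]
tcp_rot: [3.106, -0.469, 0.003]
force: [-0.6, 0.9, -1.2]
gripper_width: 0.0288
clock: 31.5
ee_pos: [0.6318, -0.173, 0.1578]
tcp_rot: [3.106, -0.469, 0.001]
force: [-0.8, -0.2, -1.9]
gripper_width: 0.0286
```

```bash
python3 -m creep '{"linear":[[0,0,0.02],[0,0,0.02],[0,0,0.02],[0,0,0],[0,0,0]],"angular":[[0,0,0],[0,0,0],[0,0,0],[0,0,0],[0,0,0]],"jaw":[1,1,1,1,1]}'
```

```text
clock: 32.0
ee_pos: [0.6318, -0.1729, 0.1547]
tcp_rot: [3.106, -0.469, 0.0]
force: [-0.9, 0.3, -1.3]
gripper_width: 0.029
```

```bash
python3 -m creep '{"linear":[[0,0,0.02],[0,0,0],[0,0,0],[0,0,0],[0,0,0]],"angular":[[0,0,0],[0,0,0],[0,0,0],[0,0,0],[0,0,0]],"jaw":[1,1,1,1,1]}'
```

```text
clock: 32.5
ee_pos: [0.6318, -0.1729, 0.1546]
tcp_rot: [3.106, -0.469, 0.001]
force: [-3.4, 1.2, 5.4]
gripper_width: 0.0286
```

Contact at 0.1546. Release, rise and look.

```bash
python3 -m creep '{"linear":[[0,0,0],[0,0,0],[0,0,0],[0,0,0],[0,0,0]],"angular":[[0,0,0],[0,0,0],[0,0,0],[0,0,0],[0,0,0]],"jaw":[0.3,0.2,0.1,0,-0.1]}'
python3 -m creep '{"linear":[[0,0,-0.1],[0,0,-0.3],[0,0,-0.6],[0,0,-0.8],[0,0,-0.8]],"angular":[[0,0,0],[0,0,0],[0,0,0],[0,0,0],[0,0,0]],"jaw":[-0.1,-0.1,-0.1,-0.1,-0.1]}'
python3 -m creep '{"linear":[[-0.5,0,-0.2],[-0.5,0,0],[-0.5,0,0],[0,0,0],[0,0,0]],"angular":[[0,0,0],[0,0,0],[0,0,0],[0,0,0],[0,0,0]],"jaw":[-0.1,-0.1,-0.1,-0.1,-0.1]}'
python3 - <<'E'
from h import *
import cv2
w=imaging.grab_frame("wrist"); s=imaging.grab_frame("scene"); t=imaging.grab_frame("top")
o=np.zeros((600,800,3),np.uint8)
o[:250,:400]=cv2.resize(w,(400,250)); o[:250,400:]=cv2.resize(s,(400,250))
o[250:,:400]=cv2.resize(s[200:390,190:405],(400,350)); o[250:,400:]=cv2.resize(t[130:280,220:500],(400,350))
cv2.imwrite("pics/end.png",o[:,:,::-1])
E
```

```text
clock: 33.0
ee_pos: [0.6316, -0.1729, 0.1531]
tcp_rot: [-3.106, 0.469, 0.001]
force: [0.5, -0.3, 0.3]
gripper_width: 0.0469
clock: 33.5
ee_pos: [0.6316, -0.1729, 0.286]
tcp_rot: [3.106, -0.469, 0.001]
force: [0.4, -0.3, 0.2]
gripper_width: 0.0467
clock: 34.0
ee_pos: [0.5603, -0.1508, 0.2952]
tcp_rot: [3.106, -0.469, 0.004]
force: [0.3, -0.0, 0.2]
gripper_width: 0.0472
```

View pics/end.png

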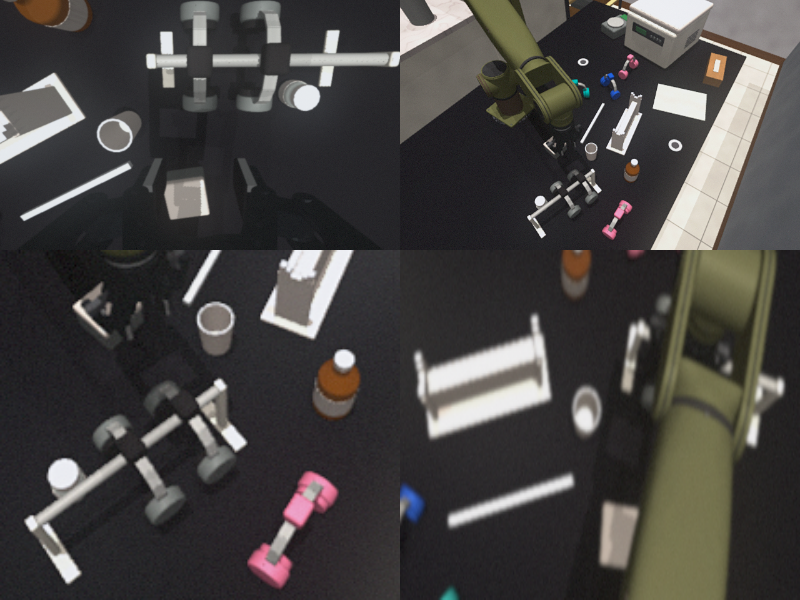

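Both grey pairs hang squarely over the rail with one cup on each side. The bar lies flat on the bench, and the bystanders and look-alikes stand where they did. The gripper is clear, so I'm handing in.

```bash
python3 -c "
from bench import env; print(env.finish_job(), env.state()['clock'])"
```

```text
the job is handed in; nothing more can be done
the job is handed in; nothing more can be done
```

The retaining bar lies flat on the bench at about (0.445, 0.170), in front of the stand. Both grey pairs of ear defenders hang side by side on the rail, and I handed the job in at about 34 s of the 66 s allowed.

- **Bar:** On the first lift the fingertips stuck out about 8 mm below the bar, so they would have met the bench before the bar did. I lowered it back into the brackets, regripped higher and lifted it again. I released it only once it was resting on the bench (about 6 N of contact), and it was not dropped.
- **Ear defenders:** I gripped both pairs by the crown pad and lowered them onto the rail until they touched, at the height I had worked out (5–6 N). They sit about 2 mm and 90 mm along the rail toward +y from its middle, clear of the jar and the post.
- **Last checks:** The final wrist and scene pictures show both pairs square on the rail with one cup on each side. The bottle, beaker, tip box, jar and the coloured look-alikes look undisturbed. The highest force printed after any move was about 14 N.
- **Disagreement:** Along the stand, the two pads measured about 48 and 68 mm from its middle, where the task said about 55 mm. My estimate of the stand's middle was probably about 10 mm off, but I gripped from close-up measurements, so it made no difference.

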